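# Blend two lots of ferrite cores

## Task

Lift the lid off the mixing bowl by its handle and lay it flat in the middle of the cork mat. Then take the stirring rod by its red grip and mix the yellow and blue cores: with the tip close to the bowl's floor, stir at least two full turns clockwise (seen from above) in wide circles round the bowl, until the cores no longer lie where they were, keeping them all in the bowl and your fingers off them. Stand the rod back in its stand, fully down, and leave the other bench things alone.

Things in the scene. Friction and masses are not known exactly. Their poses are not given: they have to be found in the camera images.
- bowl: steel mixing bowl, straight-sided and round, fixed to the bench: 140 mm outside diameter, 50 mm high, wall 4 mm, floor 6 mm thick (inner diameter 132 mm). Origin: centre of its underside, z up. It holds eight loose cores in one loose ring about 42 mm from its centre, the four yellow ones together on one side and the four blue ones on the other; the middle (about 25 mm radius) is free at the start
- lid: loose aluminium lid on the bowl, about 0.18 kg: plate 148 mm across and 6 mm thick whose edge rests on the rim, with a plug 120 mm across and 3 mm high under it that sits inside the bowl. Origin: centre of the plug's underside (47 mm above the bench when closed; 4 mm when it lies on the cork mat), z up. Its black handle is an arch over the middle standing along the lid's y axis
- lid_handle (a point): middle of the top bar of the lid's handle, 41 mm above the lid's origin. The bar is round, 10 mm thick, 64 mm long along the lid's y axis, with 27 mm of free space under it: pinch it from above across the lid's x axis
- pad: round cork mat, 170 mm across, 4 mm thick, fixed, left or right of the bowl; the lid goes here. Origin: centre of its underside
- stand: grey square block, 70 x 70 mm, 50 mm high, fixed, on the other side of the bowl from the cork mat, with one upright round hole 18 mm wide in the middle of its top, 45 mm deep (floor 5 mm above the bench), mouth chamfered by 4 mm; the rod's home. Origin: centre of its underside, sides along its x and y axes
- rod: loose stirring rod, 120 mm long in all, about 0.06 kg, standing upright in the stand: white round shaft 12 mm thick and 80 mm long with a flat end, then a red square grip 18 x 18 mm and 40 mm high. Origin: centre of the lower (stirring) end, z along the rod towards the grip; the grip's faces look along its x and y axes
- rod_grip (a point): middle of the rod's red square grip, 100 mm from the lower end (grip from 80 to 120 mm)
- flux: amber bottle, 36 mm across, 65 mm high, loose bystander; origin: centre of its underside
- spool: aluminium solder spool standing on end, 52 mm across, 38 mm high, loose bystander; origin: centre of its underside
- driver: screwdriver lying on the bench, 160 mm long along its x axis, loose bystander; origin: on its underside, along the shaft line
- yellow1: yellow coated ferrite core no. 1: a solid cylinder 18 mm across and 14 mm high, 18 g, starting upright on the bowl's floor (hidden under the lid). Origin: centre of its underside as it starts; it may topple and roll while stirred
- yellow2: yellow coated ferrite core no. 2: a solid cylinder 18 mm across and 14 mm high, 18 g, starting upright on the bowl's floor (hidden under the lid). Origin: centre of its underside as it starts; it may topple and roll while stirred
- yellow3: yellow coated ferrite core no. 3: a solid cylinder 18 mm across and 14 mm high, 18 g, starting upright on the bowl's floor (hidden under the lid). Origin: centre of its underside as it starts; it may topple and roll while stirred
- yellow4: yellow coated ferrite core no. 4: a solid cylinder 18 mm across and 14 mm high, 18 g, starting upright on the bowl's floor (hidden under the lid). Origin: centre of its underside as it starts; it may topple and roll while stirred
- blue1: blue coated ferrite core no. 1: a solid cylinder 18 mm across and 14 mm high, 18 g, starting upright on the bowl's floor (hidden under the lid). Origin: centre of its underside as it starts; it may topple and roll while stirred
- blue2: blue coated ferrite core no. 2: a solid cylinder 18 mm across and 14 mm high, 18 g, starting upright on the bowl's floor (hidden under the lid). Origin: centre of its underside as it starts; it may topple and roll while stirred
- blue3: blue coated ferrite core no. 3: a solid cylinder 18 mm across and 14 mm high, 18 g, starting upright on the bowl's floor (hidden under the lid). Origin: centre of its underside as it starts; it may topple and roll while stirred
- blue4: blue coated ferrite core no. 4: a solid cylinder 18 mm across and 14 mm high, 18 g, starting upright on the bowl's floor (hidden under the lid). Origin: centre of its underside as it starts; it may topple and roll while stirred
Mind the look-alikes: they are no part of the job. What is shaped like the rod but turquoise is not meant. Leave any green look-alike of the stand alone.

How it is judged:
By the outcome, as a careful person would: the job done as asked, in the order asked, and still so for the second after the job is handed in, with the robot touching nothing.
It also fails if it takes over 72 s, if anything falls off the work surface, if the arm or the gripper's body presses on something with over 40 N, if the wrist force passes 120 N, or if a joint passes its speed limit or range.

## Robot

A 7-joint arm with a two-finger parallel gripper is mounted at the origin on the work surface. World frame = base frame: x ahead of the robot, y to its left, z up, the work surface at z = 0. Lengths are in m, angles in rad, forces in N, time in s.
With the tool pointing down it reaches from about 0.35 to 0.9 m from the base axis. Payload 19.9 kg.
Tool frame: the origin (TCP) lies on the centre line of the jaws, within the pads' length; the fingertips stand 22 mm ahead of it and the grasp point (between the pads) lies 3 mm ahead of it (manip.tips_ahead is the z of the fingertips in the tool frame, in m); z points along the fingers, y is the line along which they close (so a half turn about z gives the same grasp; the last joint's range is limited). The gripper opens to 85 mm and grips with 20 to 120 N. Pads are 22 mm wide; open, the fingers measure 114 mm over their backs; the gripper's body (76 mm by 85 mm) begins 54 mm behind the grasp point. The pads swing forward as they close: fully open they stand 13 mm farther back than shut.
Start: joints at [1.298, 0.417, -0.01, 1.614, 0.005, 1.111, -0.053], TCP at [0.144, -0.608, 0.253] pointing down, gripper open.
Joint ranges: [-2.81, 2.81], [-0.39, 2.02], [-1.27, 1.25], [0.06, 2.57], [-1.19, 4.33], [0.19, 2], [-2.82, 2.82]. Speed limits (rad/s): [1.89, 1.89, 2.39, 2.39, 3.01, 3.01, 3.01].

## Interface

Orientations are given as [roll, pitch, yaw] about the fixed x, y, z axes, in that order (R = Rz(yaw) Ry(pitch) Rx(roll)).
In Python, from workcell import manip gives the robot as it stands.
- The arm moves only by the tool send_rows, never from a script. Its argument "deltas" is a list that holds one entry, the list of rows, each a list of 5 numbers: the shift along the tool's x, y, z in mm, then the turn about the tool's z in rad, then the finger opening in mm, from 0 to 85.4. A call has 1 to 10 rows; each row shifts and turns the commanded pose from where the row before left it, along the tool's axes as they then stand; what a row does not reach is not made up. A row lasts 1/10 s, in which the tool goes at most 50 mm and 8.59 degrees, less where a joint would pass 70% of its speed; a pose out of reach is approached as far as the arm can. A call with a gripper value outside its range is refused whole. The fingers move at their own pace and stop on an object; "squeeze" is the grip in N (left out, the last holds). Time passes only in rows, so rows that do not move let the fingers close. It gives the time, the measured TCP pose, the force, the opening and the grip force at its end, in the units of the state.
- manip.read_state(): the state, without advancing time (a new reading comes with each control period).
- manip.snapshot(name): name is "scene" or "top" or "wrist"; returns a dict with "frame" (480x640x3 uint8, red, green, blue), "fx", "fy", "cx", "cy" (pixels), "rvec" (rotation vector, rad) and "tvec" (3), from world to camera coordinates, as OpenCV has them; the wrist camera has in their place "T_tool_cam" (4x4, takes a point from camera to tool coordinates, whose origin is the TCP and whose axes are the flange's). Camera axes: x right, y down, z forward; pixel columns grow to the right and rows downward; lengths in m; the calibration is good to about 2 mm. A picture is of the moment at which its call begins: read the wrist's pose just before it. There is no depth.
- manip.finish_job(): hands the job in; it is judged then, once.
The state is a dict: "clock": time; "joints": joint angles; "dq": joint speeds; "effort": joint torques, N m; "tcp_pos": TCP position; "tcp_rot": TCP orientation; "contact_force": force on the tool from outside, world axes, zero at the start; "ft_torque": the same for the moment, N m; "grip_width": finger opening in m; "grip_force": force on a finger pad.
Only numpy, scipy, OpenCV 4.12 (cv2) and the standard library are available. Lean on these libraries where they do the work, as an engineer would, in place of code of your own. Each camera call takes 0.05 s, during which the arm holds its last target. There are 200 camera calls.

## Working session

There is one attempt and no reset: what is moved stays moved. The work goes in short steps, Python scripts to look and compute and a tool call to move; the robot and the scene stay as the last step left them, time stands still between calls to the robot, and variables do not carry over. Pictures are saved under pics/ and viewed, at most 10 in all, crops included, and the job is handed in when it is done.

Besides the shell and the picture viewer there is one more tool, called after ">>>" by a JSON object that holds its "op" and its "data", one argument or row to a line. send_rows: Moves the arm, as the interface text tells. Its arguments: {"type":"object","properties":{"deltas":{"type":"array"},"squeeze":{"type":"number"}},"required":["deltas"]}

```bash
mkdir -p pics
cat > h.py <<'E'
import numpy as np, cv2
from workcell import manip
def snap(n):
    s=manip.read_state(); d=manip.snapshot(n); d['s']=s; return d
def cam(d):
    if 'rvec' in d:
        R,_=cv2.Rodrigues(np.array(d['rvec'],float)); t=np.array(d['tvec'],float).ravel()
        return R.T,-R.T@t
    from scipy.spatial.transform import Rotation as Ro
    T=np.array(d['T_tool_cam']); Rt=Ro.from_euler('xyz',d['s']['tcp_rot']).as_matrix()
    return Rt@T[:3,:3], Rt@T[:3,3]+np.array(d['s']['tcp_pos'])
def pix2z(d,u,v,z):
    R,c=cam(d); r=R@np.array([(u-d['cx'])/d['fx'],(v-d['cy'])/d['fy'],1]); return c+r*(z-c[2])/r[2]
def w2p(d,p):
    R,c=cam(d); q=R.T@(np.array(p)-c); return np.array([d['fx']*q[0]/q[2]+d['cx'],d['fy']*q[1]/q[2]+d['cy']])
def save(d,n): cv2.imwrite('pics/'+n,cv2.cvtColor(d['frame'],cv2.COLOR_RGB2BGR))
E
python3 - <<'E'
from h import *
import pickle
print(manip.read_state(), manip.tips_ahead)
for n in ['scene','top']:
    d=snap(n); save(d,n+'0.png'); pickle.dump(d,open(n+'0.pkl','wb')); print(n,cam(d),d['fx'])
E
```

```text
{'clock': 0.0, 'joints': array([ 1.29751412,  0.41799179, -0.01034029,  1.6141689 ,  0.00469118,
        1.11068751, -0.05299526]), 'dq': array([ 0.00050821, -0.00103801,  0.00106817, -0.00104001, -0.0001993 ,
        0.00212935, -0.00052451]), 'effort': array([ 2.04919459e-03, -8.64447784e+01,  6.80177025e-01, -4.34885502e+01,
        1.91425328e-02,  7.48917286e-03,  1.38875789e-04]), 'tcp_pos': array([ 0.14351272, -0.60797468,  0.25265118]), 'tcp_rot': array([-3.14036324e+00,  6.86376452e-05,  2.31825384e-01]), 'contact_force': array([-0.11874457,  0.00980199,  0.00058128]), 'ft_torque': array([-0.02989304,  0.03465899,  0.02730208]), 'grip_force': 0.0, 'grip_width': 0.0852108492976411} 0.022
scene (array([[-0.05166394,  0.73105041, -0.6803647 ],
       [ 0.99846828,  0.05131756, -0.02067873],
       [ 0.01979747, -0.68039092, -0.73258191]]), array([1.24208318, 0.03337637, 0.86690215])) 613.2561772519708
top (array([[-4.44177525e-02, -9.70785766e-01,  2.35800890e-01],
       [-9.99012994e-01,  4.32379606e-02, -1.01743265e-02],
       [-3.18458231e-04, -2.36020073e-01, -9.71748128e-01]]), array([0.2307236 , 0.02247576, 1.36132489])) 590.728449640697
```

View pics/scene0.png

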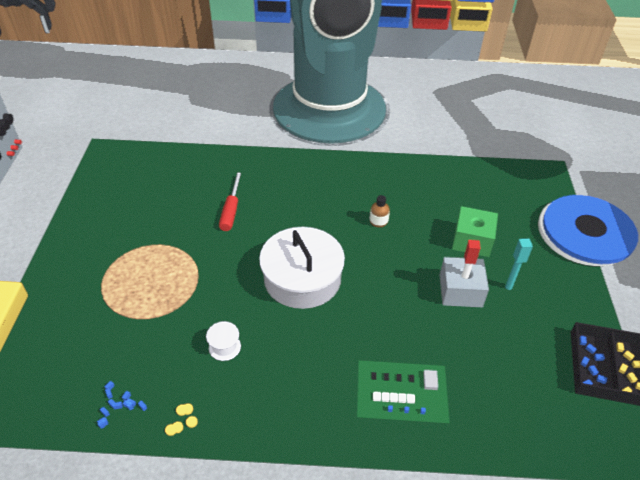

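View pics/top0.png

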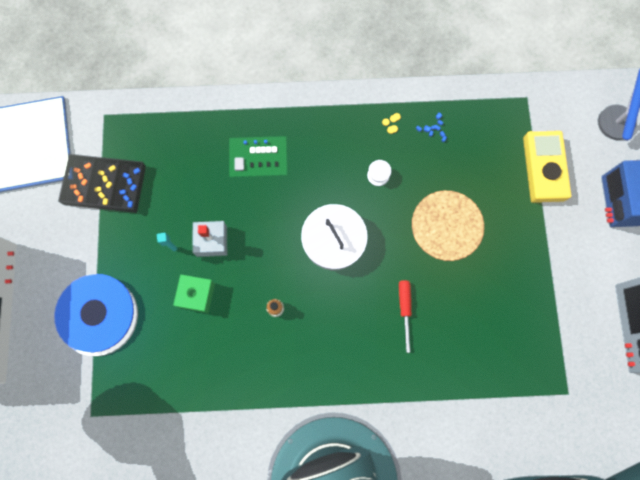

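The rod meant is the red-topped one in the grey stand: scene (470,260), top (203,231). The turquoise rod at scene (520,262), top (162,240), and the green block at scene (476,230), top (193,293), are look-alikes. The cork mat is at scene (150,280), top (448,225). The lid is at scene (302,260), top (335,237), with its handle diagonal. Next come measurements and the confirming crop.

```bash
cat > m.py <<'E'
from h import *
import pickle
D={n:pickle.load(open(n+'0.pkl','rb')) for n in ['scene','top']}
def hsv(d): return cv2.cvtColor(d['frame'],cv2.COLOR_RGB2HSV)
def near(m,u,v,r,k=0):
    m=m.astype(np.uint8); w=np.zeros_like(m); cv2.circle(w,(u,v),r,1,-1); m=m*w
    n,l,s,c=cv2.connectedComponentsWithStats(m); i=1+np.argmax(s[1:,4]); return (l==i).astype(np.uint8)
def ell(m):
    c=max(cv2.findContours(m,cv2.RETR_EXTERNAL,cv2.CHAIN_APPROX_NONE)[0],key=len); return cv2.convexHull(c).reshape(-1,2)
def circ(d,pts,z):
    P=np.array([pix2z(d,u,v,z)[:2] for u,v in pts]); A=np.c_[2*P,np.ones(len(P))]; s=np.linalg.lstsq(A,(P**2).sum(1),rcond=None)[0]
    r=np.sqrt(s[2]+s[:2]@s[:2]); return s[:2].round(4),r.round(4),np.abs(np.hypot(*(P-s[:2]).T)-r).max().round(4)
C={'scene':dict(pad=(150,280),lid=(302,258),rod=(472,252),stand=(466,284)),'top':dict(pad=(448,225),lid=(335,237),rod=(203,231),stand=(209,238))}
E
cat > m1.py <<'E'
from m import *
for n,d in D.items():
    h=hsv(d);H,S,V=[h[...,i].astype(int) for i in range(3)]; c=C[n]
    m=near((H<28)&(H>5)&(S>60)&(V>90),*c['pad'],60); print(n,'pad',circ(d,ell(m),.004))
    lm=near((S<40)&(V>175),*c['lid'],48); lm=near(lm,*c['lid'],48); print('lid',circ(d,ell(lm),.056))
    k=near((V<70)&(S<140),*c['lid'],26); ys,xs=np.nonzero(k); 
    P=np.array([pix2z(d,u,v,.092)[:2] for u,v in zip(xs,ys)]); mm=P.mean(0); w,U=np.linalg.eigh(np.cov(P.T)); t=(P-mm)@U[:,1]
    print('handle',mm.round(4),'dir',np.degrees(np.arctan2(*U[::-1,1])).round(1),np.ptp(t).round(3),(mm+(t.max()+t.min())/2*U[:,1]).round(4),len(P))
    r=near(((H<8)|(H>172))&(S>120)&(V>60),*c['rod'],22); ys,xs=np.nonzero(r); print('rod px',xs.mean().round(1),ys.mean().round(1),len(xs),xs.min(),xs.max(),ys.min(),ys.max())
    print('grip',[(z,pix2z(d,xs.mean(),ys.mean(),z)[:2].round(4)) for z in (.105,.125)])
    s=near((S<60)&(V>90),*c['stand'],38); e=ell(s); print('stand px',cv2.minAreaRect(e),cv2.approxPolyDP(e,4,True).reshape(-1,2).tolist())
    u,v=c['stand']; cr=d['frame'][v-60:v+40,max(0,u-70):u+80]; cv2.imwrite(f'pics/c_{n}.png',cv2.resize(cr[...,::-1],None,fx=3.8,fy=3.8,interpolation=cv2.INTER_CUBIC))
a=cv2.imread('pics/c_scene.png');b=cv2.imread('pics/c_top.png');w=min(a.shape[1],b.shape[1]); g=np.vstack([a[:,:w],b[:,:w]]);cv2.imwrite('pics/c.png',cv2.resize(g,None,fx=600/g.shape[0],fy=600/g.shape[0]))
E
python3 m1.py
```

```text
scene pad (array([ 0.5583, -0.297 ]), np.float64(0.0858), np.float64(0.0009))
lid (array([ 0.5454, -0.0214]), np.float64(0.0825), np.float64(0.0151))
handle [ 0.5452 -0.0229] dir -156.0 0.088 [ 0.549  -0.0212] 180
rod px 471.9 251.2 281 465 479 240 263
grip [(0.105, array([0.5418, 0.2627])), (0.125, array([0.5601, 0.2566]))]
stand px ((464.0, 281.5), (49.0, 48.0), 90.0) [[444, 257], [483, 259], [488, 290], [482, 306], [442, 303]]
top pad (array([ 0.5588, -0.2992]), np.float64(0.0858), np.float64(0.0008))
lid (array([ 0.5321, -0.0268]), np.float64(0.0754), np.float64(0.0005))Traceback (most recent call last):
  File "m1.py", line 6, in <module>
    k=near((V<70)&(S<140),*c['lid'],26); ys,xs=np.nonzero(k);
  File "m.py", line 7, in near
    n,l,s,c=cv2.connectedComponentsWithStats(m); i=1+np.argmax(s[1:,4]); return (l==i).astype(np.uint8)
                                                     ~~~~~~~~~^^^^^^^^^
    return _wrapfunc(a, 'argmax', axis=axis, out=out, **kwds)
    return bound(*args, **kwds)
ValueError: attempt to get argmax of an empty sequence
```

```bash
sed -i 's/(V<70)&(S<140)/(V<120)/' m1.py; python3 m1.py
```

```text
scene pad (array([ 0.5583, -0.297 ]), np.float64(0.0858), np.float64(0.0009))
lid (array([ 0.5454, -0.0214]), np.float64(0.0825), np.float64(0.0151))
handle [ 0.5464 -0.0221] dir -155.7 0.089 [ 0.5496 -0.0207] 231
rod px 471.9 251.2 281 465 479 240 263
grip [(0.105, array([0.5418, 0.2627])), (0.125, array([0.5601, 0.2566]))]
stand px ((464.0, 281.5), (49.0, 48.0), 90.0) [[444, 257], [483, 259], [488, 290], [482, 306], [442, 303]]
top pad (array([ 0.5588, -0.2992]), np.float64(0.0858), np.float64(0.0008))
lid (array([ 0.5321, -0.0268]), np.float64(0.0754), np.float64(0.0005))
handle [ 0.5305 -0.0269] dir -153.4 0.07 [ 0.5287 -0.0278] 53
rod px 202.8 230.5 85 198 207 226 235
grip [(0.105, array([0.5451, 0.2609])), (0.125, array([0.5401, 0.2571]))]
stand px ((209.5, 238.0), (34.0, 33.0), 90.0) [[223, 221], [226, 254], [196, 255], [193, 223]]
```

View pics/c.png

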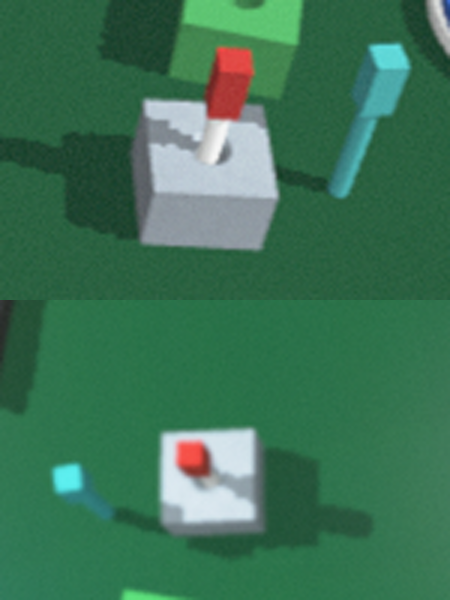

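The crop confirms it: the red-gripped rod stands, leaning slightly, in the grey block. The turquoise rod and the green block stand apart. The handle runs about 27° from world x, so I'm moving to the lid.

>>> {"op": "send_rows", "data": {
  "deltas": [
    [[25.5,-23.8,0,0,85],[25.5,-23.8,0,0,85],[25.5,-23.8,0,0,85],[25.5,-23.8,0,0,85],[25.5,-23.8,0,0,85],[25.5,-23.8,0,0,85],[25.5,-23.8,0,0,85],[25.5,-23.8,0,0,85],[25.5,-23.8,0,0,85],[25.5,-23.8,0,0,85]]
  ],
  "squeeze": 60
}}

```text
clock: 1.1
tcp_pos: [0.3375, -0.3167, 0.2532]
tcp_rot: [-3.141, 0.0, 0.232]
contact_force: [1.3, -0.9, 0.7]
grip_width: 0.0851
grip_force: 0.0
```

>>> {"op": "send_rows", "data": {
  "deltas": [
    [[25.5,-23.8,0,0,85],[25.5,-23.8,0,0,85],[25.5,-23.8,0,0,85],[25.5,-23.8,5,0,85],[25.5,-23.8,5,0,85],[25.5,-23.8,10,0,85],[25.5,-23.8,10,0,85],[25.5,-23.8,10,0,85],[25.5,-23.8,10,-0.116,85],[0,0,10,-0.116,85]]
  ]
}}

```text
clock: 2.1
tcp_pos: [0.5129, -0.0525, 0.1928]
tcp_rot: [-3.14, -0.001, 0.473]
contact_force: [0.1, -0.6, 0.2]
grip_width: 0.0852
grip_force: 0.0
```

```bash
cat >> h.py <<'E'
from scipy.spatial.transform import Rotation as Ro
def go(p,yaw=None,s=None):
    s=s or manip.read_state(); R=Ro.from_euler('xyz',s['tcp_rot']).as_matrix()
    print('at',np.round(s['tcp_pos'],4),np.round(s['tcp_rot'],4),'clk',round(s['clock'],2)); print('tool shift mm',(R.T@(np.array(p)-s['tcp_pos'])*1000).round(1), 'turn',None if yaw is None else round(s['tcp_rot'][2]-yaw,4))
E
python3 - <<'E'
from h import *
import pickle
go([.531,-.027,.091],.464)
d=snap('wrist'); save(d,'w1.png'); pickle.dump(d,open('w1.pkl','wb')); print(w2p(d,[.531,-.027,.088]),d['cx'])
E
```

```text
at [ 0.5129 -0.0525  0.1928] [-3.1402e+00 -1.5000e-03  4.7350e-01] clk 2.1
tool shift mm [ 27.6 -14.3 101.9] turn 0.0095
[293.33736651 200.39186343] 318.80339548833484
```

View pics/w1.png

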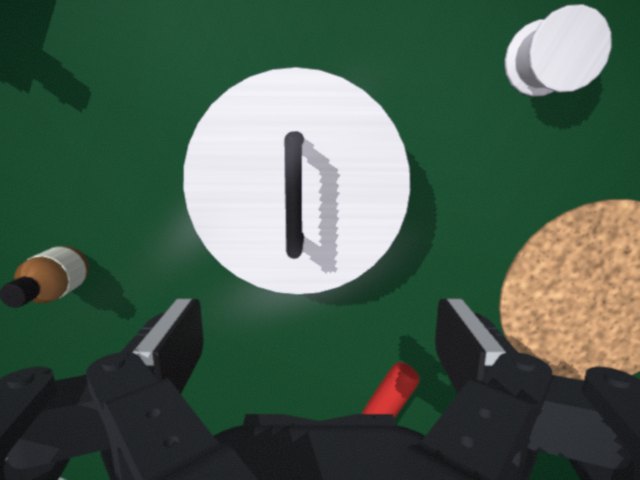

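The handle is centred at (293,195) and runs vertically, so the yaw is aligned. It lies within 2–3 mm of the estimate. Descending and gripping.

>>> {"op": "send_rows", "data": {
  "deltas": [
    [[15,-7,5,0,85],[15,-7,5,0,85],[0,0,20,0,85],[0,0,20,0,85],[0,0,20,0,85],[0,0,17,0,85],[0,0,10,0,85],[0,0,4,0,60],[0,0,0,0,30],[0,0,0,0,5]]
  ]
}}

```text
clock: 3.15
tcp_pos: [0.5322, -0.031, 0.093]
tcp_rot: [3.141, -0.001, 0.463]
contact_force: [0.1, 0.8, -0.0]
grip_width: 0.0439
grip_force: 0.0
```

>>> {"op": "send_rows", "data": {
  "deltas": [
    [[0,0,0,0,0],[0,0,0,0,0],[0,0,0,0,0],[0,0,-3,0,0],[0,0,-6,0,0],[0,0,-10,0,0],[0,0,-12,0,0],[0,0,-15,0,0],[0,0,-15,0,0],[0,0,0,0,0]]
  ]
}}

```text
clock: 4.15
tcp_pos: [0.5329, -0.031, 0.1558]
tcp_rot: [3.14, -0.003, 0.464]
contact_force: [-0.4, 0.4, -2.2]
grip_width: 0.0076
grip_force: 58.5
```

Run:
```python
from h import *
go([.559,-.298,.13],.464)
d=snap('scene'); d['frame']=d['frame'][180:360,200:440]; d['frame']=cv2.resize(d['frame'],None,fx=3,fy=3); save(d,'s1.png')
```

```text
at [ 0.5329 -0.031   0.1558] [ 3.1396e+00 -2.9000e-03  4.6370e-01] clk 4.15
tool shift mm [-96.2 250.5  26. ] turn -0.0003
```

View pics/s1.png

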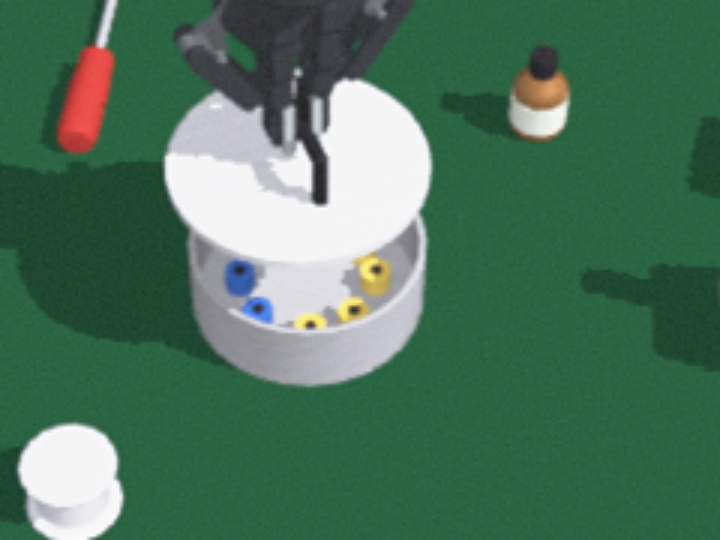

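The lid came up level in the grip, with blue cores on the left and yellow on the right visible below. Carrying it to the mat.

>>> {"op": "send_rows", "data": {
  "deltas": [
    [[-5,12,0,0,0],[-11,28,0,0,0],[-13,33,0,0,0],[-13,34,0,0,0],[-13,34,0,0,0],[-13,34,0,0,0],[-13,33,8,0,0],[-11,28,15,0,0],[-6.3,14.2,20,0,0],[0,0,20,0,0]]
  ]
}}

```text
clock: 5.2
tcp_pos: [0.5543, -0.3026, 0.0884]
tcp_rot: [3.142, 0.002, 0.46]
contact_force: [0.5, -0.2, -1.9]
grip_width: 0.0076
grip_force: 58.6
```

Run:
```python
from h import *
go([.557,-.2987,.052],.464)
d=snap('top'); save(d,'t1.png')
from m import *
h=hsv(d);m=near((h[...,1]<40)&(h[...,2]>175),448,225,70); z=d['s']['tcp_pos'][2]-.094+.056; print(circ(d,ell(m),z))
```

```text
at [ 0.5543 -0.3026  0.0884] [3.1415e+00 1.6000e-03 4.5980e-01] clk 5.2
tool shift mm [ 4.2 -2.3 36.4] turn -0.0042
(array([ 0.5575, -0.2993]), np.float64(0.0737), np.float64(0.0319))
```

>>> {"op": "send_rows", "data": {
  "deltas": [
    [[2,-1,10,0,0],[1,0,10,0,0],[0,0,8,0,0],[0,0,3,0,0],[0,0,2,0,0],[0,0,2,0,0],[0,0,0,0,0]]
  ]
}}

```text
clock: 5.95
tcp_pos: [0.5581, -0.2965, 0.0554]
tcp_rot: [3.141, -0.0, 0.464]
contact_force: [0.4, 0.9, -0.7]
grip_width: 0.0078
grip_force: 58.6
```

>>> {"op": "send_rows", "data": {
  "deltas": [
    [[-1,0.5,-4,0,0],[-1,1,0,0,0],[0,0,3,0,0],[0,0,2,0,0],[0,0,2,0,0],[0,0,1,0,0],[0,0,0,0,0]]
  ]
}}

```text
clock: 6.65
tcp_pos: [0.5568, -0.2985, 0.051]
tcp_rot: [-3.141, 0.0, 0.464]
contact_force: [0.3, 0.4, -1.8]
grip_width: 0.0079
grip_force: 58.6
```

>>> {"op": "send_rows", "data": {
  "deltas": [
    [[0,0,1,0,0],[0,0,1,0,0],[0,0,0,0,0]]
  ]
}}

```text
clock: 6.95
tcp_pos: [0.5571, -0.2987, 0.0499]
tcp_rot: [3.141, -0.0, 0.464]
contact_force: [-4.7, 2.4, 10.0]
grip_width: 0.0077
grip_force: 60.0
```

Contact is felt and the lid is down. Releasing, rising, and travelling to the rod.

>>> {"op": "send_rows", "data": {
  "deltas": [
    [[0,0,0,0,85],[0,0,0,0,85],[0,0,0,0,85],[0,0,0,0,85],[0,0,-5,0,85],[0,0,-25,0,85],[0,0,-45,0,85],[0,0,-45,0,85],[0,0,-45,0,85],[6,-16,-25,0,85]]
  ]
}}

```text
clock: 7.95
tcp_pos: [0.5556, -0.2836, 0.2434]
tcp_rot: [3.138, -0.002, 0.461]
contact_force: [-0.3, -0.1, 0.3]
grip_width: 0.0855
grip_force: 0.0
```

>>> {"op": "send_rows", "data": {
  "deltas": [
    [[12.5,-33,0,0,85],[12.5,-33,0,0,85],[12.5,-33,0,0,85],[12.5,-33,0,0,85],[12.5,-33,0,0,85],[12.5,-33,0,0,85],[12.5,-33,0,0,85],[12.5,-33,0,0,85],[12.5,-33,0,0,85],[12.5,-33,0,0,85]]
  ]
}}

```text
clock: 8.95
tcp_pos: [0.519, 0.0707, 0.2398]
tcp_rot: [3.141, -0.0, 0.464]
contact_force: [-0.1, -0.3, -0.4]
grip_width: 0.085
grip_force: 0.0
```

>>> {"op": "send_rows", "data": {
  "deltas": [
    [[12.5,-33,0,0,85],[12.5,-33,0,0,85],[12.5,-33,0,0,85],[12.5,-33,0,0,85],[12.5,-33,0,0,85],[5,-12,0,0,85],[0,0,0,0.14,85],[0,0,0,0.14,85],[0,0,0,0.14,85],[0,0,0,0.05,85]]
  ]
}}

```text
clock: 9.95
tcp_pos: [0.5006, 0.2575, 0.2396]
tcp_rot: [3.141, -0.0, -0.012]
contact_force: [0.5, -0.3, -0.2]
grip_width: 0.0849
grip_force: 0.0
```

Run:
```python
from m import *
d=snap('wrist'); d2=snap('top'); d3=snap('scene'); pickle.dump((d,d2,d3),open('w2.pkl','wb')); save(d,'w2.png'); go([.543,.257,.1],0,d['s'])
h=hsv(d2);m=near((h[...,1]<40)&(h[...,2]>175),448,225,70); print('lid',circ(d2,ell(m),.013))
```

```text
at [0.5006 0.2575 0.2396] [ 3.1414e+00 -3.0000e-04 -1.2100e-02] clk 9.95
tool shift mm [ 4.240e+01 -1.000e-01  1.396e+02] turn -0.0121
lid (array([ 0.5596, -0.2982]), np.float64(0.0755), np.float64(0.0007))
```

View pics/w2.png

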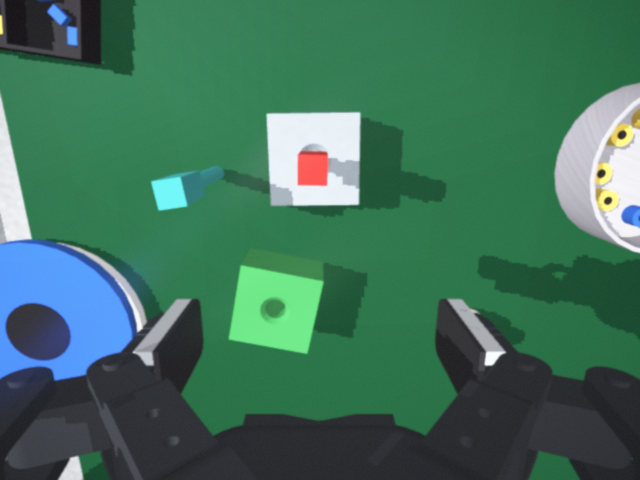

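The lid lies centred on the mat. The rod's red top is at (313,168) and the grey stand's top spans (267,113) to (361,206). The grip is square to the tool at yaw ≈ 0. The turquoise rod at (175,190) and the green block at (275,305) are clear of it.

```bash
cat > m2.py <<'E'
from m import *
d,d2,d3=pickle.load(open('w2.pkl','rb'))
h=hsv(d);H,S,V=[h[...,i].astype(int) for i in range(3)]
r=near(((H<8)|(H>172))&(S>120)&(V>180),313,168,22); b=cv2.minAreaRect(ell(r)); print('redtop',b)
print('rod top z.125',pix2z(d,*b[0],.125)); q=cv2.boxPoints(b); P=np.array([pix2z(d,*p,.125)[:2] for p in q]); print(np.linalg.norm(P-np.roll(P,1,0),axis=1),np.degrees(np.arctan2(*(P[1]-P[0])[::-1])))
s=near((S<70)&(V>100),295,140,75); s|=r; b=cv2.minAreaRect(ell(s)); print('stand',b)
P=np.array([pix2z(d,*p,.05)[:2] for p in cv2.boxPoints(b)]); print('stand c',P.mean(0),np.linalg.norm(P-np.roll(P,1,0),axis=1),np.degrees(np.arctan2(*(P[1]-P[0])[::-1])))
def tri(L):
    A=np.zeros((3,3));bb=np.zeros(3)
    for dd,u,v in L:
        R,c=cam(dd); k=R@np.array([(u-dd['cx'])/dd['fx'],(v-dd['cy'])/dd['fy'],1]);k/=np.linalg.norm(k);M=np.eye(3)-np.outer(k,k);A+=M;bb+=M@c
    return np.linalg.solve(A,bb)
cs=[]
for n,dd in (('top',d2),('scene',d3)):
    h=hsv(dd);m=near(((h[...,0]<8)|(h[...,0]>172))&(h[...,1]>120)&(h[...,2]>60),*C[n]['rod'],22);y,x=np.nonzero(m);cs.append((dd,x.mean(),y.mean()));print(n,cs[-1][1:],len(x))
print('tri grip',tri(cs))
E
python3 m2.py
```

```text
redtop ((312.5, 168.5), (31.0, 29.0), 90.0)
rod top z.125 [0.54579387 0.26040835 0.125     ]
[0.01814546 0.01696812 0.01814466 0.01732522] -90.72677048604584
stand ((312.9999694824219, 158.5), (92.99998474121094, 93.99998474121094), 90.0)
stand c [0.54497389 0.26114732] [0.070907   0.07058482 0.07089826 0.07510569] -90.72380390584627Traceback (most recent call last):
  File "m2.py", line 15, in <module>
    h=hsv(dd);m=near(((h[...,0]<8)|(h[...,0]>172))&(h[...,1]>120)&(h[...,2]>60),*C[n]['rod'],22);y,x=np.nonzero(m);cs.append((dd,x.mean(),y.mean()));print(n,cs[-1][1:],len(x))
                ~~~~^^^^^^^^^^^^^^^^^^^^^^^^^^^^^^^^^^^^^^^^^^^^^^^^^^^^^^^^^^^^^^^^^^^^^^^^^^^^
  File "m.py", line 7, in near
    n,l,s,c=cv2.connectedComponentsWithStats(m); i=1+np.argmax(s[1:,4]); return (l==i).astype(np.uint8)
                                                     ~~~~~~~~~^^^^^^^^^
    return _wrapfunc(a, 'argmax', axis=axis, out=out, **kwds)
    return bound(*args, **kwds)
ValueError: attempt to get argmax of an empty sequence
```

>>> {"op": "send_rows", "data": {
  "deltas": [
    [[15,-1,0,0,85],[15,-1.5,5,0,85],[15,-1,15,0,80],[0,0,25,0,70],[0,0,25,0,60],[0,0,25,0,60],[0,0,20,0,60],[0,0,10,0,60],[0,0,6.6,0,60],[0,0,0,0,50]]
  ],
  "squeeze": 90
}}

```text
clock: 11.1
tcp_pos: [0.5455, 0.2611, 0.1076]
tcp_rot: [-3.142, 0.0, -0.006]
contact_force: [-1.9, 0.1, 0.5]
grip_width: 0.0504
grip_force: 0.0
```

>>> {"op": "send_rows", "data": {
  "deltas": [
    [[0,0,0,0,40],[0,0,0,0,30],[0,0,0,0,20],[0,0,0,0,5],[0,0,0,0,5]]
  ]
}}

```text
clock: 11.6
tcp_pos: [0.5458, 0.2613, 0.1085]
tcp_rot: [-3.141, -0.001, -0.006]
contact_force: [-1.5, -0.7, 6.2]
grip_width: 0.0171
grip_force: 87.5
```

>>> {"op": "send_rows", "data": {
  "deltas": [
    [[0,0,-5,0,5],[0,0,-15,0,5],[0,0,-20,0,5],[0,0,-20,0,5],[0,0,-20,0,5],[0,0,-20,0,5],[0,0,-10,0,5],[0,0,-5,0,5],[0,0,0,0,5]]
  ]
}}

```text
clock: 12.5
tcp_pos: [0.5456, 0.2611, 0.2231]
tcp_rot: [-3.141, -0.001, -0.006]
contact_force: [0.1, 0.5, -2.2]
grip_width: 0.0168
grip_force: 87.7
```

Run:
```python
from m import *
d,d2,d3=pickle.load(open('w2.pkl','rb'))
t=snap('top'); s=snap('scene'); 
def bowl(d,u,v):
    h=hsv(d); m=near((h[...,1]<60)&(h[...,2]>110),u,v,60); return m
for n,(dd,u,v) in dict(top=(t,335,250),topb=(d2,335,250)).items():
    m=bowl(dd,335,238); print(n,m.sum(),circ(dd,ell(m),.05))
h=hsv(t)
for c,(lo,hi) in dict(y=(20,35),b=(105,125)).items():
    m=((h[...,0]>lo)&(h[...,0]<hi)&(h[...,1]>130)).astype(np.uint8); n,l,st,ce=cv2.connectedComponentsWithStats(m)
    print(c,[(pix2z(t,*ce[i],.02)[:2].round(3),st[i,4]) for i in range(1,n) if np.hypot(*(ce[i]-[335,238]))<34 and st[i,4]>4])
go([.532,-.027,.23],-.006)
a=t['frame'][190:290,290:390]; b=s['frame'][180:300,420:540]
cv2.imwrite('pics/c2.png',np.hstack([cv2.resize(x,(390,390),interpolation=cv2.INTER_CUBIC) for x in (a,b)])[...,::-1])
```

```text
top 2664 (array([ 0.5306, -0.0258]), np.float64(0.0728), np.float64(0.0022))
topb 2668 (array([ 0.5306, -0.0257]), np.float64(0.0729), np.float64(0.0021))
y [(array([ 0.572, -0.021]), np.int32(27)), (array([0.558, 0.003]), np.int32(26)), (array([0.527, 0.014]), np.int32(27)), (array([0.503, 0.005]), np.int32(29))]
b [(array([ 0.561, -0.054]), np.int32(31)), (array([ 0.533, -0.067]), np.int32(36)), (array([ 0.502, -0.055]), np.int32(35)), (array([ 0.488, -0.029]), np.int32(31))]
at [0.5452 0.2609 0.222 ] [ 3.1412e+00  1.0000e-03 -6.2000e-03] clk 12.6
tool shift mm [-11.5 288.   -7.9] turn -0.0002
```

View pics/c2.png

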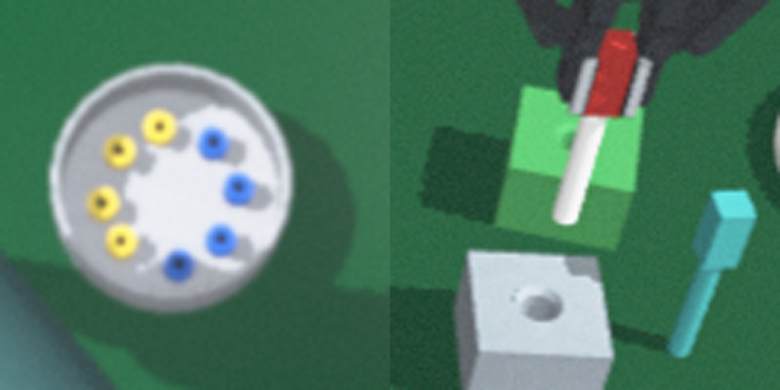

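The rod hangs upright in the grip, and the eight cores form a ring centred at (0.531, −0.026). Travelling over the bowl, descending in the free middle, and computing the stirring deltas.

>>> {"op": "send_rows", "data": {
  "deltas": [
    [[-0.4,12,0,0,5],[-1,25,0,0,5],[-1.5,34,0,0,5],[-1.5,35,0,0,5],[-1.5,35,0,0,5],[-1.5,35,0,0,5],[-1.5,35,0,0,5],[-1.5,34,0,0,5],[-1,27,0,0,5],[-1,15,0,0,5]]
  ]
}}

```text
clock: 13.6
tcp_pos: [0.5305, -0.0292, 0.2221]
tcp_rot: [3.141, 0.001, -0.009]
contact_force: [0.2, 1.4, -0.4]
grip_width: 0.0169
grip_force: 87.8
```

Run:
```python
from h import *
go([.531,-.026,.112],-.006)
d=snap('scene'); s=d['s']; tip=np.array(s['tcp_pos'])-[0,0,.1035]
u,v=w2p(d,tip); print('tip exp',u,v)
h=cv2.cvtColor(d['frame'],cv2.COLOR_RGB2HSV); 
a=cv2.resize(d['frame'][150:310,220:380],None,fx=3.5,fy=3.5,interpolation=cv2.INTER_CUBIC); cv2.circle(a,(int((u-220)*3.5),int((v-150)*3.5)),3,(255,0,0),-1); cv2.imwrite('pics/c3.png',a[...,::-1])
r=np.r_[8,15,20,24,28,31,34,36,38,40,41.5,43,44,45,46,46.5,47,47,47,47]; an=np.radians(18)*np.arange(20); p=np.c_[r*np.cos(an),r*np.sin(an)]
print(np.diff(np.r_[[[0,0]],p],axis=0).round(1).tolist())
an=np.radians(18)*np.arange(-1,20); p=(47*np.c_[np.cos(an),np.sin(an)]).round(1); print(np.diff(p,axis=0).round(1).tolist())
```

```text
at [ 0.5305 -0.0292  0.2221] [ 3.141e+00  1.200e-03 -9.300e-03] clk 13.6
tool shift mm [  0.6  -3.3 110.1] turn -0.0033
tip exp 298.9492809626606 231.8989157197029
[[8.0, 0.0], [6.3, 4.6], [1.9, 7.1], [-2.1, 7.7], [-5.5, 7.2], [-8.7, 4.4], [-10.5, 1.3], [-10.7, -3.2], [-9.6, -6.8], [-7.3, -10.0], [-3.5, -12.4], [0.6, -13.3], [5.3, -12.6], [9.1, -10.5], [12.2, -7.3], [14.2, -2.8], [14.5, 1.8], [13.1, 6.7], [10.4, 10.4], [6.7, 13.1]]
[[2.3, 14.5], [-2.3, 14.5], [-6.7, 13.1], [-10.4, 10.4], [-13.1, 6.7], [-14.5, 2.3], [-14.5, -2.3], [-13.1, -6.7], [-10.4, -10.4], [-6.7, -13.1], [-2.3, -14.5], [2.3, -14.5], [6.7, -13.1], [10.4, -10.4], [13.1, -6.7], [14.5, -2.3], [14.5, 2.3], [13.1, 6.7], [10.4, 10.4], [6.7, 13.1]]
```

View pics/c3.png

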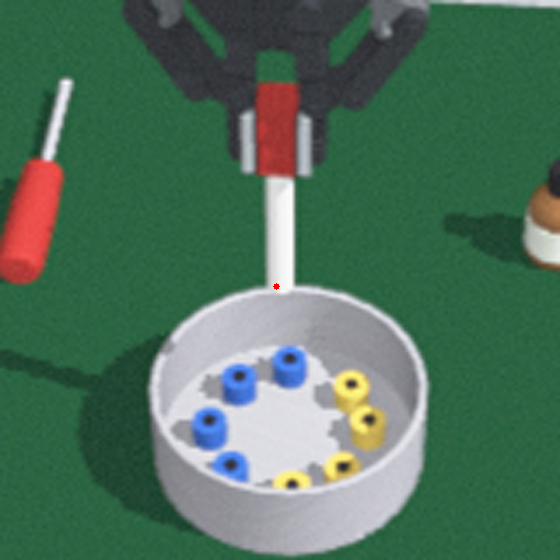

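The tip is where predicted (about 1 px off). Descending.

>>> {"op": "send_rows", "data": {
  "deltas": [
    [[0,0,10,0,5],[0,0,20,0,5],[0,0,20,0,5],[0,0,20,0,5],[0,0,18,0,5],[0,0,12,0,5],[0,0,6,0,5],[0,0,2,0,5],[0,0,0,0,5]]
  ]
}}

```text
clock: 14.55
tcp_pos: [0.5314, -0.0256, 0.1149]
tcp_rot: [-3.141, -0.0, -0.006]
contact_force: [-0.1, -0.8, -0.6]
grip_width: 0.0169
grip_force: 87.8
```

>>> {"op": "send_rows", "data": {
  "deltas": [
    [[8,0,2.5,0,5],[6.3,4.6,0,0,5],[1.9,7.1,0,0,5],[-2.1,7.7,0,0,5],[-5.5,7.2,0,0,5],[-8.7,4.4,0,0,5],[-10.5,1.3,0,0,5],[-10.7,-3.2,0,0,5],[-9.6,-6.8,0,0,5],[-7.3,-10,0,0,5]]
  ]
}}

```text
clock: 15.55
tcp_pos: [0.4928, -0.0371, 0.1126]
tcp_rot: [-3.141, -0.002, -0.006]
contact_force: [6.3, 1.3, -0.9]
grip_width: 0.017
grip_force: 87.8
```

>>> {"op": "send_rows", "data": {
  "deltas": [
    [[-3.5,-12.4,0,0,5],[0.6,-13.3,0,0,5],[5.3,-12.6,0,0,5],[9.1,-10.5,0,0,5],[12.2,-7.3,0,0,5],[14.2,-2.8,0,0,5],[14.5,1.8,0,0,5],[13.1,6.7,0,0,5],[10.4,10.4,0,0,5],[6.7,13.1,0,0,5]]
  ]
}}

```text
clock: 16.55
tcp_pos: [0.5766, -0.0111, 0.1118]
tcp_rot: [-3.141, 0.001, -0.005]
contact_force: [0.5, 0.4, -1.4]
grip_width: 0.017
grip_force: 88.9
```

>>> {"op": "send_rows", "data": {
  "deltas": [
    [[2.3,14.5,0,0,5],[-2.3,14.5,0,0,5],[-6.7,13.1,0,0,5],[-10.4,10.4,0,0,5],[-13.1,6.7,0,0,5],[-14.5,2.3,0,0,5],[-14.5,-2.3,0,0,5],[-13.1,-6.7,0,0,5],[-10.4,-10.4,0,0,5],[-6.7,-13.1,0,0,5]]
  ]
}}

```text
clock: 17.55
tcp_pos: [0.4851, -0.04, 0.1124]
tcp_rot: [3.141, 0.0, -0.007]
contact_force: [0.2, -0.2, -1.3]
grip_width: 0.0169
grip_force: 89.8
```

>>> {"op": "send_rows", "data": {
  "deltas": [
    [[-2.3,-14.5,0,0,5],[2.3,-14.5,0,0,5],[6.7,-13.1,0,0,5],[10.4,-10.4,0,0,5],[13.1,-6.7,0,0,5],[14.5,-2.3,0,0,5],[14.5,2.3,0,0,5],[13.1,6.7,0,0,5],[10.4,10.4,0,0,5],[6.7,13.1,0,0,5]]
  ]
}}

```text
clock: 18.55
tcp_pos: [0.5765, -0.0111, 0.1116]
tcp_rot: [-3.141, 0.001, -0.005]
contact_force: [0.5, -0.4, -0.5]
grip_width: 0.0167
grip_force: 90.4
```

>>> {"op": "send_rows", "data": {
  "deltas": [
    [[2.3,14.5,0,0,5],[-2.3,14.5,0,0,5],[-6.7,13.1,0,0,5],[-10.4,10.4,0,0,5],[-13.1,6.7,0,0,5],[-14.5,2.3,0,0,5],[-14.5,-2.3,0,0,5],[-13.1,-6.7,0,0,5],[-10.4,-10.4,0,0,5],[-6.7,-13.1,0,0,5]]
  ]
}}

```text
clock: 19.55
tcp_pos: [0.4858, -0.0399, 0.1126]
tcp_rot: [3.141, -0.002, -0.007]
contact_force: [8.6, -4.5, -0.2]
grip_width: 0.0164
grip_force: 90.2
```

>>> {"op": "send_rows", "data": {
  "deltas": [
    [[-2.3,-14.5,0,0,5],[2.3,-14.5,0,0,5],[6.7,-13.1,0,0,5],[10.4,-10.4,0,0,5],[13.1,-6.7,0,0,5],[14.5,-2.3,0,0,5],[14.5,2.3,0,0,5],[13.1,6.7,0,0,5],[10.4,10.4,0,0,5],[6.7,13.1,0,0,5]]
  ]
}}

```text
clock: 20.55
tcp_pos: [0.5763, -0.0114, 0.1121]
tcp_rot: [-3.141, -0.0, -0.005]
contact_force: [0.6, 0.1, -0.6]
grip_width: 0.0172
grip_force: 90.4
```

>>> {"op": "send_rows", "data": {
  "deltas": [
    [[2.3,14.5,0,0,5],[-2.3,14.5,0,0,5],[-6.7,13.1,0,0,5],[-10.4,10.4,0,0,5],[-13.1,6.7,0,0,5],[-14.5,2.3,0,0,5],[-14.5,-2.3,0,0,5],[-13.1,-6.7,0,0,5],[-10.4,-10.4,0,0,5],[-6.7,-13.1,0,0,5]]
  ]
}}

```text
clock: 21.55
tcp_pos: [0.4852, -0.04, 0.1123]
tcp_rot: [3.141, 0.0, -0.007]
contact_force: [3.4, -0.8, -2.0]
grip_width: 0.0168
grip_force: 90.6
```

```bash
cat > cores.py <<'E'
from m import *
t=snap('top'); h=hsv(t)
for c,(lo,hi) in dict(y=(20,35),b=(105,125)).items():
    m=((h[...,0]>lo)&(h[...,0]<hi)&(h[...,1]>130)).astype(np.uint8); n,l,st,ce=cv2.connectedComponentsWithStats(m)
    print(c,[(pix2z(t,*ce[i],.02)[:2].round(3).tolist(),int(st[i,4])) for i in range(1,n) if np.hypot(*(ce[i]-[335,238]))<60 and st[i,4]>4])
go([.5456,.2611,.225],-.006,t['s'])
E
python3 cores.py
```

```text
y []
b [([0.517, 0.029], 19), ([0.495, 0.011], 23), ([0.484, -0.007], 11)]
at [ 0.4852 -0.04    0.1123] [ 3.1413e+00  1.0000e-04 -7.4000e-03] clk 21.55
tool shift mm [  58.1 -301.5 -112.8] turn -0.0014
```

About 3¼ wide turns are done. Lifting straight out and moving above the stand to check.

>>> {"op": "send_rows", "data": {
  "deltas": [
    [[0,0,-5,0,5],[0,0,-15,0,5],[0,0,-20,0,5],[0,0,-25,0,5],[0,0,-25,0,5],[0,0,-15,0,5],[0,0,-8,0,5],[2,-10,0,0,5],[5,-25,0,0,5],[6,-34,0,0,5]]
  ]
}}

```text
clock: 22.6
tcp_pos: [0.4996, 0.0292, 0.2243]
tcp_rot: [3.141, 0.001, -0.008]
contact_force: [-0.8, 0.3, -0.9]
grip_width: 0.0171
grip_force: 90.7
```

>>> {"op": "send_rows", "data": {
  "deltas": [
    [[7,-35,0,0,5],[7,-35,0,0,5],[7,-35,0,0,5],[7,-35,0,0,5],[6,-34,0,0,5],[5,-29,0,0,5],[3,-20,0,0,5],[2,-7,0,0,5],[1,-2.5,0,0,5],[0,0,0,0,5]]
  ]
}}

```text
clock: 23.6
tcp_pos: [0.5461, 0.2608, 0.2246]
tcp_rot: [3.141, 0.001, -0.007]
contact_force: [-0.4, -0.8, 0.1]
grip_width: 0.0171
grip_force: 90.7
```

```bash
python3 cores.py
python3 - <<'E'
from h import *
t=snap('top'); s=snap('scene'); tip=np.array(s['s']['tcp_pos'])-[0,0,.1035]; u,v=w2p(s,tip)
a=t['frame'][190:290,290:390]; b=s['frame'][180:300,420:540].copy(); A,B=[cv2.resize(x,(390,390),interpolation=cv2.INTER_CUBIC) for x in (a,b)]
cv2.circle(B,(int((u-420)*3.25),int((v-180)*3.25)),2,(255,0,0),-1)
cv2.imwrite('pics/c4.png',np.hstack([A,B])[...,::-1])
E
```

```text
y [([0.568, -0.069], 24), ([0.55, -0.008], 28), ([0.517, -0.037], 23), ([0.481, -0.03], 9)]
b [([0.536, -0.038], 25), ([0.517, 0.027], 28), ([0.494, 0.011], 21), ([0.482, -0.011], 15)]
at [0.5461 0.2608 0.2246] [ 3.1412e+00  8.0000e-04 -6.6000e-03] clk 23.6
tool shift mm [-0.5 -0.3 -0.4] turn -0.0006
```

View pics/c4.png

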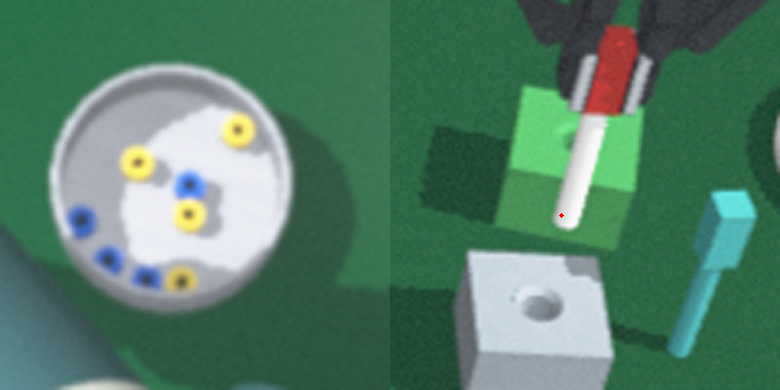

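All eight cores are in the bowl and well mixed: yellow at (238,130), (138,162), (188,214) and (181,280), blue among them. The rod is still straight in the grip. Inserting it.

>>> {"op": "send_rows", "data": {
  "deltas": [
    [[0,0,10,0,5],[0,0,20,0,5],[0,0,20,0,5],[0,0,12,0,5],[0,0,8,0,5],[0,0,8,0,5],[0,0,8,0,5],[0,0,0,0,5]]
  ]
}}

```text
clock: 24.55
tcp_pos: [0.5462, 0.2611, 0.1391]
tcp_rot: [-3.142, -0.0, -0.006]
contact_force: [-0.6, 0.0, -0.9]
grip_width: 0.0166
grip_force: 90.4
```

>>> {"op": "send_rows", "data": {
  "deltas": [
    [[0,0,8,0,5],[0,0,8,0,5],[0,0,6,0,5],[0,0,3,0,5],[0,0,1.5,0,5],[0,0,1,0,5],[0,0,0,0,5]]
  ]
}}

```text
clock: 25.25
tcp_pos: [0.5462, 0.2613, 0.1118]
tcp_rot: [-3.141, -0.0, -0.006]
contact_force: [-0.7, -0.1, -0.5]
grip_width: 0.0172
grip_force: 90.4
```

>>> {"op": "send_rows", "data": {
  "deltas": [
    [[0,0,1,0,5],[0,0,1,0,5],[0,0,1,0,5],[0,0,0,0,5]]
  ]
}}

```text
clock: 25.65
tcp_pos: [0.5461, 0.2612, 0.1086]
tcp_rot: [-3.142, 0.0, -0.006]
contact_force: [0.9, 0.1, -1.0]
grip_width: 0.0169
grip_force: 90.4
```

>>> {"op": "send_rows", "data": {
  "deltas": [
    [[0,0,0.5,0,5],[0,0,0.5,0,5],[0,0,0,0,5]]
  ]
}}

```text
clock: 25.95
tcp_pos: [0.5461, 0.2612, 0.1076]
tcp_rot: [-3.142, 0.0, -0.006]
contact_force: [0.1, 0.7, -0.7]
grip_width: 0.0171
grip_force: 90.4
```

>>> {"op": "send_rows", "data": {
  "deltas": [
    [[0,0,0.5,0,5],[0,0,0.5,0,5],[0,0,0,0,5]]
  ]
}}

```text
clock: 26.25
tcp_pos: [0.5462, 0.2613, 0.107]
tcp_rot: [-3.141, -0.0, -0.006]
contact_force: [-0.9, -0.1, 4.8]
grip_width: 0.017
grip_force: 91.4
```

Floor contact: the rod is fully down. Releasing and retreating.

>>> {"op": "send_rows", "data": {
  "deltas": [
    [[0,0,0,0,30],[0,0,0,0,50],[0,0,0,0,70],[0,0,0,0,70],[0,0,0,0,70],[0,0,-10,0,70],[0,0,-25,0,70],[0,0,-35,0,70],[0,0,-35,0,70],[0,0,-35,0,70]]
  ]
}}

```text
clock: 27.25
tcp_pos: [0.5459, 0.2613, 0.2489]
tcp_rot: [-3.141, -0.0, -0.006]
contact_force: [0.3, 0.2, -0.4]
grip_width: 0.0702
grip_force: 0.0
```

Run:
```python
from h import *
s=snap('scene'); save(s,'s9.png'); print(s['s']['clock'],s['s']['tcp_pos'])
```

```text
27.25 [0.54587903 0.26129326 0.24893393]
```

View pics/s9.png

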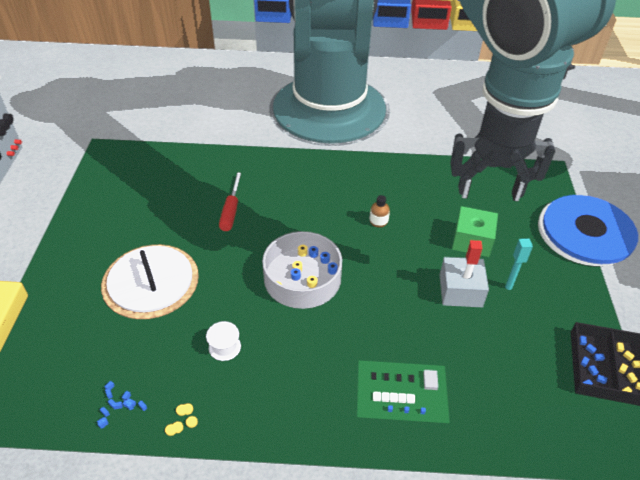

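The lid lies flat and centred on the mat at (150,280). The rod stands in the grey stand at (472,255). The cores are mixed in the bowl at (310,265), and the bystanders haven't moved. Handing in.

```bash
python3 -c "
from workcell import manip; print(manip.finish_job())"
```

```text
the job is handed in; nothing more can be done
None
```

The job is done and handed in at about 27 s of the 72 s limit: the lid lies flat in the middle of the cork mat, the cores are mixed after about 3¼ clockwise turns with all eight still in the bowl, the rod is fully down in its grey stand, and the other bench things were left alone.

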